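# Issue the oldest tub of specula and restock the lane behind

### The arm

A 7-joint arm with a two-finger parallel gripper is mounted at the origin on the work surface. World frame = base frame: x ahead of the robot, y to its left, z up, the work surface at z = 0. Lengths are in m, angles in rad, forces in N, time in s.
With the tool pointing down it reaches from about 0.35 to 0.9 m from the base axis. Payload 8.1 kg.
Tool frame: the origin (TCP) lies on the centre line of the jaws, within the pads' length; the fingertips stand 14 mm ahead of it and the grasp point (between the pads) lies 5 mm behind it; z points along the fingers, y is the direction in which the jaws open and shut (so a half turn about z gives the same grasp; the last joint's range is limited). The gripper opens to 92 mm and grips with 3 to 60 N. Pads are 19 mm wide; open, the fingers measure 130 mm over their backs; the gripper's body (75 mm by 190 mm) begins 47 mm behind the grasp point.
Start: joints at [1.049, 0.434, 0.025, 1.573, -0.012, 1.134, -0.075], TCP at [0.254, -0.571, 0.241] pointing down, gripper open.
Joint ranges: [-2.62, 2.62], [-0.44, 2.09], [-1.27, 1.32], [0.08, 2.57], [-1.32, 4.46], [0.12, 2], [-2.74, 2.74]. Speed limits (rad/s): [2.22, 2.22, 3.01, 3.01, 3.14, 3.14, 3.14].

### API

Orientations are given as a rotation vector (axis times angle).
In Python, from cell import observe, eyes, arm gives the robot as it stands.
- The arm moves only by the tool step_arm, never from a script. Its argument "series" is a list that holds one entry, the list of rows, each a list of 5 numbers: the finger opening in m, from 0 to 0.0918, then the shift along the world's x, y, z in m, then the turn about the world's z in degrees. In form: [[[hand, dx, dy, dz, spin], ...]]. A call has 1 to 20 rows; each row is the pose to reach, as a shift and turn from the pose measured when the call began; what a row does not reach only later rows make up. A row lasts 1/12 s, in which the tool goes at most 41.7 mm and 7.16 degrees, less where a joint would pass 70% of its speed; a pose out of reach is approached as far as the arm can. A call with a gripper value outside its range is refused whole. The fingers move at their own pace and stop on an object; "squeeze" is the grip in N (left out, the last holds). Time passes only in rows, so rows that repeat a pose let the fingers close. It gives the time, the measured TCP pose, the force and the opening at its end, in the units of the state.
- observe(): the state, without advancing time (a new reading comes with each control period).
- eyes.get_image(name): name is "scene" or "top" or "wrist"; returns (picture, depth): 480x640x3 uint8, red, green, blue; 480x640 float32, m along the optical axis (not along the pixel's ray), 0 where there is no reading.
- eyes.camera_params(name): a dict with "intrinsics" (3x3 intrinsics, pixels), "position" and "attitude" of the camera in the world. Camera axes: x right, y down, z forward; pixel columns grow to the right and rows downward; lengths in m; the calibration is good to about 2 mm. A picture is of the moment at which its call begins: read the wrist's pose just before it. camera_params takes no time and is no camera call; for the wrist camera it gives the pose at the moment of the call.
- arm.sign_off(): hands the job in, once; it reports no verdict.
The state is a dict: "clock": time; "joints": joint angles; "dq": joint speeds; "joint_efforts": joint torques, N m; "position": TCP position; "ee_rot": TCP orientation; "force": force on the tool from outside, world axes, zero at the start; "ft_torque": the same for the moment, N m; "width": opening from 0.0 (shut) to 1.0 (fully open).
Only numpy, scipy, OpenCV 4.12 (cv2) and the standard library are available. Lean on these libraries where they do the work, as an engineer would, in place of code of your own. Each camera call takes 0.05 s, during which the arm holds its last target.

### The job

Take the empty tub out of the turntable's pocket and put it in the red returns tray, then take the oldest tub of specula (yellow band, at the low front end of the sloped lane) and stand it in the pocket, and only then turn the turntable clockwise a full quarter turn by its black knob until it is up against its stop. Load all the new green-banded tubs upright into the lane at the high end, behind the two yellow-banded tubs that stay in it; those two must not be lifted out, and the bowl, otoscope head, forceps and ear loop must be left where they are.

Things in the scene. Friction and masses are not known exactly. Their poses are not given: they have to be found in the camera images.
- lane_deck: Rolling deck of the sloped lane, 310 mm long (x -155 to +155 mm). Origin mid-surface, 55 mm above the table; x runs along the lane, uphill (slope 0.21 rad), y across, z square to the deck. Side walls 12 mm high, 3 mm thick, 52 mm apart inside (44 mm wide tubs run between them). Very slippery: a tub let go slides down until it meets the stop or the next tub. High end open.
- lane_front (a point): Foot of the lane's blue front stop, on the deck's middle line (deck x = -155 mm), at the low end. The stop is 30 mm high. At the start three yellow-banded tubs stand behind it, touching, long side along the lane.
- old1_c (a point): The oldest tub, in front against the lane's stop; white, yellow band, clear cover with grey specula. 50 mm long (its x), 44 mm wide (its y), 42 mm tall (its z); the point is its centre, 21 mm above its underside. About 70 g, rigid: pinch it by the two faces 44 mm apart.
- old2_c (a point): The second yellow-banded tub in the lane, stays in the lane and slides down to the stop when the first is taken. Size as the oldest tub; centre.
- old3_c (a point): The third yellow-banded tub in the lane, stays. Size as the oldest tub; centre.
- new1_c (a point): A new tub, green band, standing loose on the tray (two or three of them present); in the lane its x must lie along the lane, either way round. 50 mm long (its x), 44 mm wide (its y), 42 mm tall (its z); the point is its centre, 21 mm above its underside. About 70 g, rigid: pinch it by the two faces 44 mm apart.
- new2_c (a point): A new tub, green band, standing loose on the tray (two or three of them present); in the lane its x must lie along the lane, either way round. 50 mm long (its x), 44 mm wide (its y), 42 mm tall (its z); the point is its centre, 21 mm above its underside. About 70 g, rigid: pinch it by the two faces 44 mm apart.
- new3_c (a point): A new tub, green band, standing loose on the tray (two or three of them present); in the lane its x must lie along the lane, either way round. 50 mm long (its x), 44 mm wide (its y), 42 mm tall (its z); the point is its centre, 21 mm above its underside. About 70 g, rigid: pinch it by the two faces 44 mm apart.
- empty_c (a point): The empty tub: open-topped, white, yellow band, no cover, 3 mm walls, about 40 g; at the start in the turntable's pocket. Outside size and centre as the other tubs.
- turntable (a joint): The turntable's angle, rad: 0 at the start (pocket on the lane's side), growing clockwise seen from above, to 1.571 at its stop (pocket on the robot's side). It stays where it is left; friction about 0.06 N m.
- pocket (a point): Centre of the pocket's floor on the turntable disc (22 mm above the table), 50 mm from the axle; the axes turn with the disc: y points from the pocket to the axle and on to the knob. Inside the pocket is 62 mm along y and 56 mm along x, with walls 10 mm high and 3 mm thick; a tub stands in it with its long side along y.
- knob (a point): The black upright knob on the disc (200 mm across), 22 mm in diameter, 45 mm tall above the disc; the point is on its axis half-way up, 75 mm from the axle, on the opposite side to the pocket.
- axle (a point): The turntable's fixed axle, on the disc's top face (22 mm above the table).
- returns: Red returns tray, 115 x 115 mm outside, 22 mm high, 4 mm walls and floor; origin under its centre, on the table. Fixed.
- bowl: White porcelain bowl, 84 mm across, 35 mm high; origin under its centre. Leave alone.
- otoscope: Chrome otoscope head standing upright, about 45 x 30 mm and 60 mm high; origin under its centre. Leave alone.
- forceps: Stainless forceps lying flat, about 180 mm long along x from -55 to +125 mm. Leave alone.
- ear_loop: Brass ear loop lying flat, 145 mm long along x, 6 mm thick. Leave alone.
Mind the look-alikes: they are no part of the job. What is shaped like the part that bears old3_c but turquoise is not meant.

How it is judged:
On the way, in this order (a step that is already met when the one before it is completed fails the run):
1. the empty tub is in the returns tray, let go (x of empty_c in the frame of returns between -0.045 and 0.045 m and y of empty_c in the frame of returns between -0.045 and 0.045 m and height (world z) of empty_c between 0.012 and 0.04 m and contact force between the fingers and anything else below 0.1 N), for 0.2 s.
2. the oldest tub stands in the pocket, let go, the turntable not yet turned (x of old1_c in the frame of pocket between -0.014 and 0.014 m and y of old1_c in the frame of pocket between -0.016 and 0.016 m and z of old1_c in the frame of pocket between -0.03 and 0.03 m and angle between old1_c's own z axis and vertical below 0.2 rad and contact force between the fingers and anything else below 0.1 N and value of joint turntable below 0.3 rad), for 0.2 s.
3. the turntable is turned up to its stop (value of joint turntable above 1.5 rad), for 0.2 s.
At the end, for the whole second after the job is handed in: Oldest tub upright in the pocket, turntable within 0.07 rad of its stop (1.571); empty tub in the returns tray; the two other yellow-banded tubs first in the lane in their order, every new tub in the lane behind them, upright, within 12 mm of the middle line (x of old1_c in the frame of pocket between -0.014 and 0.014 m and y of old1_c in the frame of pocket between -0.016 and 0.016 m and z of old1_c in the frame of pocket between -0.03 and 0.03 m and angle between old1_c's own z axis and vertical below 0.2 rad and x of empty_c in the frame of returns between -0.045 and 0.045 m and y of empty_c in the frame of returns between -0.045 and 0.045 m and height (world z) of empty_c between 0.012 and 0.04 m and x of old2_c in the frame of lane_deck between -0.145 and -0.11 m and y of old2_c in the frame of lane_deck between -0.012 and 0.012 m and z of old2_c in the frame of lane_deck between 0.014 and 0.029 m and angle between each of old2_c, old3_c, new1_c, new2_c, new3_c's own z axis and vertical below 0.4 rad and x of old3_c in the frame of lane_deck between -0.1 and -0.06 m and y of old3_c in the frame of lane_deck between -0.012 and 0.012 m and z of old3_c in the frame of lane_deck between 0.014 and 0.029 m and x of new1_c in the frame of lane_deck between -0.05 and 0.15 m and y of new1_c in the frame of lane_deck between -0.012 and 0.012 m and z of new1_c in the frame of lane_deck between 0.014 and 0.029 m and x of new2_c in the frame of lane_deck between -0.05 and 0.15 m and y of new2_c in the frame of lane_deck between -0.012 and 0.012 m and z of new2_c in the frame of lane_deck between 0.014 and 0.029 m and x of new3_c in the frame of lane_deck between -0.05 and 0.15 m and y of new3_c in the frame of lane_deck between -0.012 and 0.012 m and z of new3_c in the frame of lane_deck between 0.014 and 0.029 m and value of joint turntable above 1.5 rad); the robot touches nothing.
It fails at once if a bystander (bowl, otoscope head, forceps, ear loop) is moved more than 30 mm (distance of any of bowl, otoscope, forceps, ear_loop from where it was at the start of the episode above 0.03 m).
It fails at once if one of the two tubs that stay is lifted out of the lane (z of any of old2_c, old3_c in the frame of lane_deck above 0.065 m).
Of new1, new2, new3 only 2 to 3 are there at a start; the rules pass over those that are not, and their reading is None.
At some moment in a run one of new1, new2, new3 may be knocked a few centimetres aside while the robot is not near it.
It also fails if it takes over 192 s, if anything falls off the work surface, if the arm or the gripper's body presses on something with over 40 N, if the wrist force passes 120 N, or if a joint passes its speed limit or range.

## Working session

There is one attempt and no reset: what is moved stays moved. The work goes in short steps, Python scripts to look and compute and a tool call to move; the robot and the scene stay as the last step left them, time stands still between calls to the robot, and variables do not carry over. Pictures are saved under pics/ and viewed, and the job is handed in when it is done.

Besides the shell and the picture viewer there is one more tool, called after "Request:" as name(argument=value, ...), one argument or row to a line, values as JSON. step_arm: Moves the arm, as the interface text tells. Its arguments: {"type":"object","properties":{"series":{"type":"array"},"squeeze":{"type":"number"}},"required":["series"]}

```bash
mkdir -p pics; ls; cat > h.py <<'E'
import numpy as np, cv2
from cell import observe, eyes, arm
from scipy.spatial.transform import Rotation as R
def snap(name, fn):
    p=eyes.camera_params(name); im,d=eyes.get_image(name)
    cv2.imwrite('pics/'+fn+'.png', im[:,:,::-1]); np.savez('pics/'+fn+'.npz',im=im,d=d,K=p['intrinsics'],t=p['position'],a=np.array(p['attitude']))
    return im,d,p
def cloud(fn):
    z=np.load('pics/'+fn+'.npz'); d=z['d'];K=z['K'];a=z['a']
    Rm=a if a.shape==(3,3) else (R.from_rotvec(a).as_matrix() if a.shape==(3,) else R.from_quat(a).as_matrix())
    v,u=np.mgrid[0:480,0:640]
    c=np.stack([(u-K[0,2])/K[0,0]*d,(v-K[1,2])/K[1,1]*d,d],-1)
    return c@Rm.T+z['t'], z['im'], d
E
python3 - <<'E'
from h import *
print(observe())
for n in ('top','scene','wrist'):
    im,d,p=snap(n,n+'0'); print(n,p)
E
```

```text
pics
{'clock': 0.0, 'joints': array([ 1.04942521,  0.4352378 ,  0.02498753,  1.57410792, -0.01160851,
        1.13401283, -0.07509748]), 'dq': array([ 0.00090755, -0.00056713, -0.00157546, -0.00027345, -0.00031472,
       -0.00275906, -0.00018379]), 'joint_efforts': array([ 2.36184405e-04, -6.67862320e+01,  9.84945372e-01, -3.14468801e+01,
       -6.06125663e-02,  4.31261107e-02,  2.09057107e-04]), 'position': array([ 0.25388788, -0.57055991,  0.23993174]), 'ee_rot': array([-3.07148905e+00, -6.52556776e-01,  7.49899595e-04]), 'force': array([0.2402903 , 0.13364894, 0.40351987]), 'ft_torque': array([-0.00322484, -0.02082947, -0.0076294 ]), 'width': 1.0001026375086022}
top {'intrinsics': array([[446.97365082,   0.        , 314.02554076],
       [  0.        , 446.97365082, 237.81294098],
       [  0.        ,   0.        ,   1.        ]]), 'position': array([0.45735387, 0.01205227, 0.97561213]), 'attitude': array([-2.11764097,  2.17998248, -0.12260213])}
scene {'intrinsics': array([[567.32959072,   0.        , 311.15509858],
       [  0.        , 567.32959072, 239.75384347],
       [  0.        ,   0.        ,   1.        ]]), 'position': array([ 1.27969484, -0.30120389,  0.9056701 ]), 'attitude': array([-2.04823782, -1.38080223,  0.53975441])}
wrist {'intrinsics': array([[332.91810639,   0.        , 313.24584503],
       [  0.        , 332.91810639, 243.28043311],
       [  0.        ,   0.        ,   1.        ]]), 'position': array([ 0.32389332, -0.5388455 ,  0.38386625]), 'attitude': array([ 2.42583194, -1.57624194, -0.23165301])}
```

View pics/top0.png

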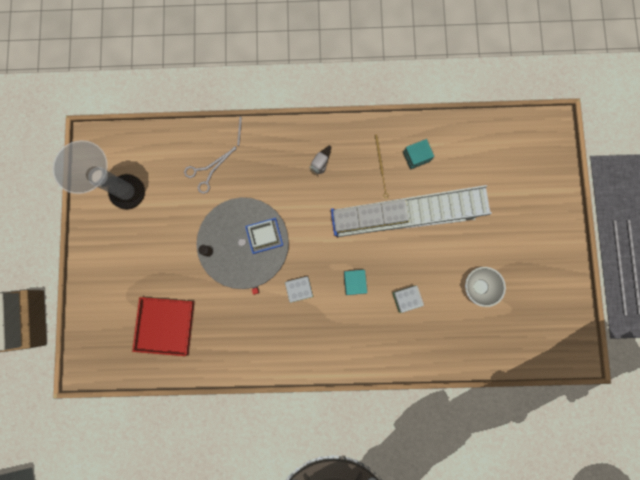

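View pics/scene0.png

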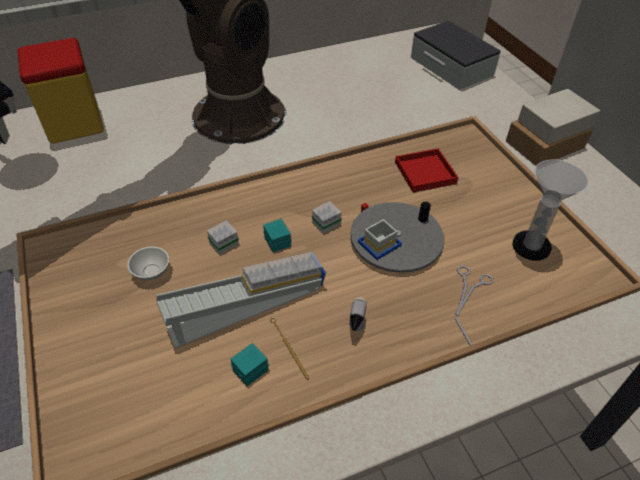

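View pics/wrist0.png

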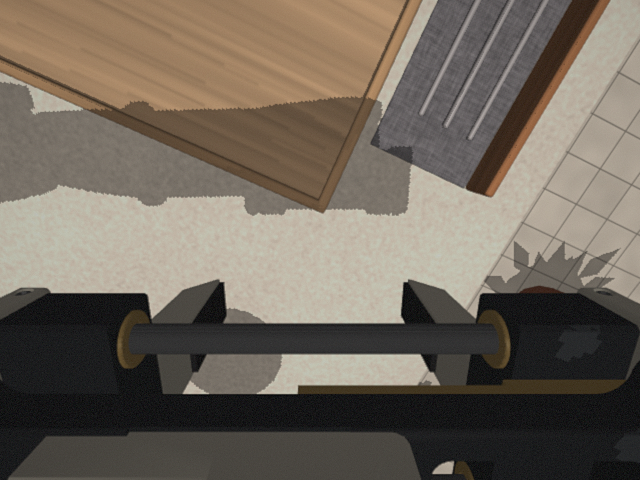

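Top view: the pocket with the empty tub is at (264,236), the knob at (206,251), and the returns tray at (163,326). The lane runs from its low end at (335,220) to its high end at (488,200), with three yellow tubs in it. Two green-banded new tubs are at (299,289) and (408,298). The turquoise boxes at (355,282) and (419,153) are look-alikes.

```bash
cat > top.py <<'E'
from h import *
import sys
def rect(P,mask):
    pts=P[mask][:,:2].astype(np.float32)
    r=cv2.minAreaRect(pts*1000); b=cv2.boxPoints(r)
    e=[b[1]-b[0],b[2]-b[1]]; l=e[0] if np.linalg.norm(e[0])>np.linalg.norm(e[1]) else e[1]
    return np.round(r[0],1),np.round(r[1],1),round(np.degrees(np.arctan2(l[1],l[0]))%180,1),len(pts),round(float(np.median(P[mask][:,2]))*1000,1)
def box(P,u0,u1,v0,v1,z0,z1):
    m=np.zeros(P.shape[:2],bool); m[v0:v1,u0:u1]=1
    return m&(P[...,2]>z0)&(P[...,2]<z1)
E
python3 - <<'E'
from top import *
P,im,d=cloud('top0')
def z(u,v): return np.round(P[v,u],4)
print('table',z(300,350),z(120,240),z(400,330),'disc',z(225,225),z(240,270))
for n,b in dict(newA=(280,320,270,310,.03,.06),newB=(388,430,278,318,.03,.06),empty=(245,285,215,258,.05,.075),pocketwalls=(240,290,210,260,.027,.075),knob=(195,216,240,262,.05,.09),ret=(128,200,290,360,.013,.035),axle=(236,246,237,247,.024,.05),
 turq=(340,372,264,300,.03,.06),oldrow=(330,412,195,240,.07,.14),disc=(190,295,190,295,.017,.028),stop=(325,345,200,240,.03,.09)).items():
    print(n,rect(P,box(P,*b)))
for u in range(326,495,6): print(u,[tuple(np.round(P[v,u]*1000).astype(int)) for v in (int(219-(u-335)*0.115),)],end=' ')
big=cv2.resize(im[180:310,180:500],None,fx=2.5,fy=2.5,interpolation=cv2.INTER_CUBIC); cv2.imwrite('pics/crop.png',big[:,:,::-1])
E
```

```text
table [0.3427 0.0603 0.0018] [0.5905 0.4524 0.0022] [ 0.3788 -0.154   0.0027] disc [0.6137 0.2154 0.0219] [0.5153 0.1834 0.0224]
newA (array([471.9,  58. ]), array([43.7, 50. ]), np.float32(102.3), 513, 42.4)
newB (array([ 445.5, -170.2]), array([44.1, 50.5]), np.float32(106.2), 541, 42.2)
empty (array([587.8, 129.5]), array([44.4, 50.3]), np.float32(104.0), 194, 63.7)
pocketwalls (array([585.1, 132. ]), array([83.4, 93.1]), np.float32(129.1), 553, 35.2)
knob (array([556.8, 249.8]), array([19.2, 19.5]), np.float32(94.4), 101, 66.7)
ret (array([402.6, 348. ]), array([116.3, 115.1]), np.float32(83.7), 569, 21.5)
axle (array([576.3, 180.3]), array([17.7, 19.6]), np.float32(178.7), 51, 26.3)
turq (array([483.1, -61. ]), array([49.9, 43.9]), np.float32(3.7), 514, 42.2)
oldrow (array([ 620.3, -101. ]), array([ 54.3, 154.4]), np.float32(92.2), 1336, 82.5)
disc (array([575.9, 177.9]), array([198.9, 198. ]), np.float32(45.4), 6014, 22.5)
stop (array([610.9, -29.5]), array([58.4, 26.3]), np.float32(4.7), 323, 64.9)
326 [(np.int64(621), np.int64(-4), np.int64(2))] 332 [(np.int64(624), np.int64(
[... 718 characters left out ...]
64(-191), np.int64(57))] 422 [(np.int64(631), np.int64(-203), np.int64(60))] 428 [(np.int64(630), np.int64(-215), np.int64(61))] 434 [(np.int64(631), np.int64(-227), np.int64(64))] 440 [(np.int64(632), np.int64(-238), np.int64(68))] 446 [(np.int64(632), np.int64(-250), np.int64(68))] 452 [(np.int64(633), np.int64(-261), np.int64(73))] 458 [(np.int64(635), np.int64(-274), np.int64(71))] 464 [(np.int64(633), np.int64(-285), np.int64(75))] 470 [(np.int64(634), np.int64(-296), np.int64(80))] 476 [(np.int64(636), np.int64(-308), np.int64(81))] 482 [(np.int64(635), np.int64(-319), np.int64(83))] 488 [(np.int64(636), np.int64(-330), np.int64(86))] 494 [(np.int64(655), np.int64(-377), np.int64(-2))]
```

View pics/crop.png

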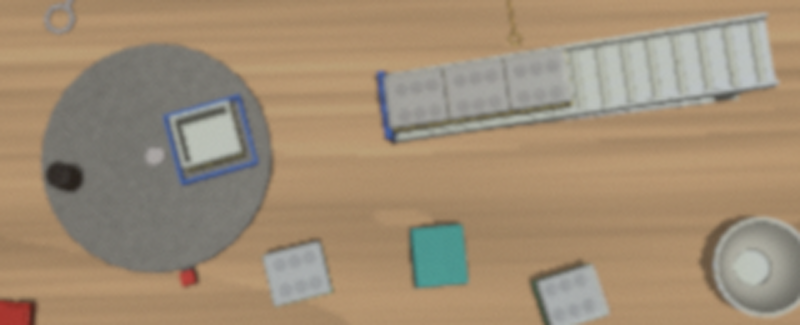

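```bash
python3 - <<'E'
from top import *
P,im,d=cloud('top0')
# deck points
m=np.zeros(d.shape,bool); m[185:240,415:490]=1
m&=(P[...,2]>.04)&(P[...,2]<.12)
Q=P[m]
# fit plane robustly: z as fn of x,y
A=np.c_[Q[:,:2],np.ones(len(Q))]; w=np.ones(len(Q),bool)
for i in range(15):
    c=np.linalg.lstsq(A[w],Q[w,2],rcond=None)[0]; r=Q[:,2]-A@c; w=(abs(r)<.004)
print(c, np.degrees(np.arctan2(c[1],c[0])), np.arctan(np.hypot(c[0],c[1])),w.sum(),len(Q))
print(rect(P,m))
# tubs: same pitch, 42 above
m2=np.zeros(d.shape,bool); m2[190:245,325:415]=1
q=P; h=(q[...,2]-(q[...,0]*c[0]+q[...,1]*c[1]+c[2]))*np.cos(.21)
t=m2&(h>.034)&(h<.05); print('tubs',rect(P,t))
v=np.argwhere(t); print(v.min(0),v.max(0))
print('hist',np.histogram(h[m2],bins=np.arange(-.1,.06,.01)))
print(np.median(h[t]))
E
```

```text
[ 0.01288772 -0.2111373   0.00794202] -86.50702665942143 0.20845737498155928 1793 2193
(array([ 631.7, -256.4]), array([ 59.1, 148.7]), np.float32(95.2), 2193, 72.9)
tubs (array([616.9, -92.9]), array([ 44.9, 146.7]), np.float32(94.8), 1614, 79.9)
[199 333] [230 408]
hist (array([   0,    0,    0,    1,  294,  571,  602,  590,  511,  153,  223,
        223,   90,  129, 1542]), array([-1.00000000e-01, -9.00000000e-02, -8.00000000e-02, -7.00000000e-02,
       -6.00000000e-02, -5.00000000e-02, -4.00000000e-02, -3.00000000e-02,
       -2.00000000e-02, -1.00000000e-02, -5.55111512e-17,  1.00000000e-02,
        2.00000000e-02,  3.00000000e-02,  4.00000000e-02,  5.00000000e-02]))
0.043136067825417845
```

Request:
step_arm(
  series=[
    [[0.09,0.334,0.701,0.0,80],[0.09,0.334,0.701,0.0,80],[0.09,0.334,0.701,0.0,80],[0.09,0.334,0.701,0.0,80],[0.09,0.334,0.701,0.0,80],[0.09,0.334,0.701,0.0,80],[0.09,0.334,0.701,0.0,80],[0.09,0.334,0.701,0.0,80],[0.09,0.334,0.701,0.0,80],[0.09,0.334,0.701,0.0,80],[0.09,0.334,0.701,0.0,80],[0.09,0.334,0.701,0.0,80],[0.09,0.334,0.701,0.0,80],[0.09,0.334,0.701,0.0,80],[0.09,0.334,0.701,0.0,80],[0.09,0.334,0.701,0.0,80],[0.09,0.334,0.701,0.0,80],[0.09,0.334,0.701,0.0,80],[0.09,0.334,0.701,0.0,80],[0.09,0.334,0.701,0.0,80]],
  ],
  squeeze=12,
)

```text
clock: 1.82
position: [0.5886, 0.1377, 0.2397]
ee_rot: [-1.923, -2.48, -0.004]
force: [0.3, -0.6, -0.4]
width: 0.98
```

```bash
python3 - <<'E'
from top import *
print(observe()['position'],observe()['ee_rot'])
snap('wrist','w1')
P,im,d=cloud('w1')
m=(P[...,2]>.055)&(P[...,2]<.075)
m[300:]=0
n,l,s,c=cv2.connectedComponentsWithStats(m.astype(np.uint8))
for i in range(1,n):
    if s[i,4]>80: print(s[i],rect(P,l==i))
E
```

```text
[0.58858204 0.13771058 0.23974114] [-1.92321929 -2.47985025 -0.00383283]
[300  84  25  28 525] (array([557.9, 253.1]), array([21.3, 21.1]), np.float32(59.2), 525, 66.8)
[289 207  46  51 746] (array([588.1, 131.8]), array([44.1, 50.8]), np.float32(104.1), 746, 63.5)
```

View pics/w1.png

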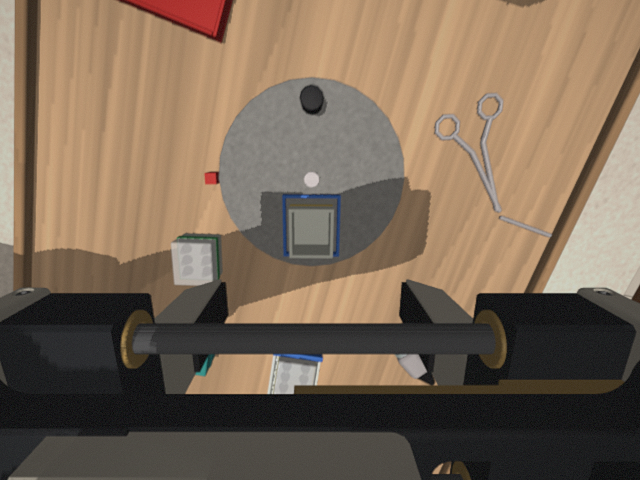

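Wrist view: the empty tub is in the pocket at (312,232), the knob is at (312,100), and the measurements agree with the top camera. I'm descending to grip.

Request:
step_arm(
  series=[
    [[0.09,-0.0005,-0.007,-0.03,0],[0.09,-0.0005,-0.007,-0.06,0],[0.09,-0.0005,-0.007,-0.09,0],[0.09,-0.0005,-0.007,-0.12,0],[0.09,-0.0005,-0.007,-0.15,0],[0.09,-0.0005,-0.007,-0.17,0],[0.09,-0.0005,-0.007,-0.186,0],[0.09,-0.0005,-0.007,-0.186,0],[0.09,-0.0005,-0.007,-0.186,0],[0.09,-0.0005,-0.007,-0.186,0],[0.035,-0.0005,-0.007,-0.186,0],[0.035,-0.0005,-0.007,-0.186,0],[0.035,-0.0005,-0.007,-0.186,0],[0.035,-0.0005,-0.007,-0.186,0],[0.035,-0.0005,-0.007,-0.186,0],[0.035,-0.0005,-0.007,-0.186,0],[0.035,-0.0005,-0.007,-0.186,0],[0.035,-0.0005,-0.007,-0.186,0]],
  ],
  squeeze=10,
)

```text
clock: 3.37
position: [0.5875, 0.1273, 0.0536]
ee_rot: [-1.926, -2.478, -0.0]
force: [0.8, -0.3, 1.1]
width: 0.477
```

Request:
step_arm(
  series=[
    [[0.035,0,0,0.03,0],[0.035,0,0,0.06,0],[0.035,0,0,0.1,0],[0.035,-0.02,0.025,0.12,0],[0.035,-0.04,0.05,0.12,-4],[0.035,-0.06,0.075,0.12,-8],[0.035,-0.085,0.1,0.12,-12],[0.035,-0.11,0.13,0.12,-16],[0.035,-0.135,0.16,0.12,-20],[0.035,-0.16,0.19,0.12,-20],[0.035,-0.184,0.217,0.12,-20],[0.035,-0.184,0.217,0.12,-20],[0.035,-0.184,0.217,0.12,-20],[0.035,-0.184,0.217,0.12,-20]],
  ],
)

```text
clock: 4.53
position: [0.4038, 0.3439, 0.1734]
ee_rot: [-2.328, -2.107, -0.0]
force: [-0.4, -0.3, -0.2]
width: 0.473
```

```bash
python3 - <<'E'
from h import *
o=observe();print(o['position'],o['ee_rot'],o['width'],o['force'])
snap('top','t2')
o=observe();print(o['position'])
E
```

```text
[0.40377354 0.34389404 0.1734326 ] [-2.32760129e+00 -2.10730385e+00 -2.64235311e-04] 0.47262280176741384 [-0.36410968 -0.25582679 -0.24381399]
[0.40435914 0.34324613 0.17335718]
```

View pics/t2.png

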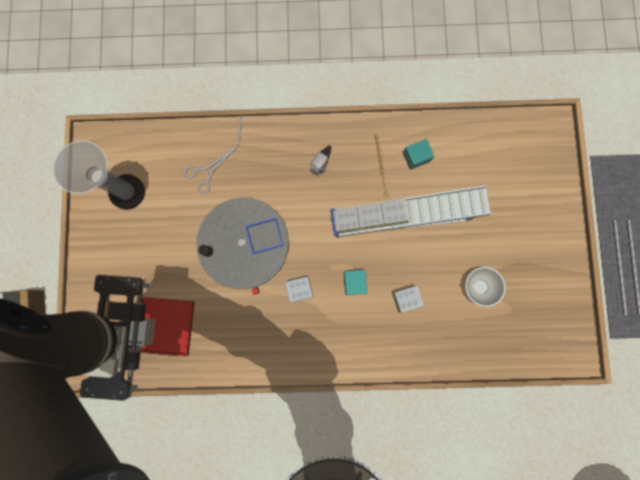

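Top view: the pocket at (264,236) is now empty and the hand is over the tray. I'm lowering and releasing.

Request:
step_arm(
  series=[
    [[0.035,0,0.003,-0.03,0],[0.035,0,0.003,-0.06,0],[0.035,0,0.003,-0.09,0],[0.035,0,0.003,-0.115,0],[0.035,0,0.003,-0.128,0],[0.035,0,0.003,-0.136,0],[0.035,0,0.003,-0.136,0],[0.035,0,0.003,-0.136,0],[0.06,0,0.003,-0.136,0],[0.06,0,0.003,-0.136,0],[0.06,0,0.003,-0.136,0],[0.06,0,0.003,-0.136,0],[0.06,0,0.003,-0.1,0],[0.06,0,0.003,-0.06,0],[0.09,0,0.003,-0.02,0],[0.09,0,0.003,0.03,0],[0.09,0,0.003,0.03,0]],
  ],
)

```text
clock: 6.0
position: [0.406, 0.3489, 0.2103]
ee_rot: [-2.329, -2.106, -0.015]
force: [0.7, 1.2, 0.4]
width: 0.823
```

```bash
python3 - <<'E'
from top import *
snap('wrist','w3');snap('top','t3')
P,im,d=cloud('w3')
m=(P[...,2]>.035)&(P[...,2]<.06); m[300:]=0
n,l,s,c=cv2.connectedComponentsWithStats(m.astype(np.uint8))
for i in range(1,n):
    if s[i,4]>80: print(s[i],rect(P,l==i))
P,im,d=cloud('t3')
for nme,b in dict(newA=(280,320,270,310,.03,.06),newB=(388,430,278,318,.03,.06),knob=(195,216,240,262,.05,.09)).items(): print(nme,rect(P,box(P,*b)))
E
```

```text
[ 608   72   32   47 1073] (array([688.4, 439.9]), array([18.6, 37.6]), np.float32(94.2), 1073, 47.3)
[289 203  47  53 842] (array([405.4, 349.9]), array([50.7, 44. ]), np.float32(84.2), 842, 45.4)
newA (array([472.,  58.]), array([43.8, 50. ]), np.float32(102.4), 516, 42.4)
newB (array([ 445.5, -170.4]), array([44.2, 50.9]), np.float32(106.1), 540, 42.2)
knob (array([556.7, 250.2]), array([20.9, 19.4]), np.float32(88.3), 104, 67.0)
```

View pics/w3.png

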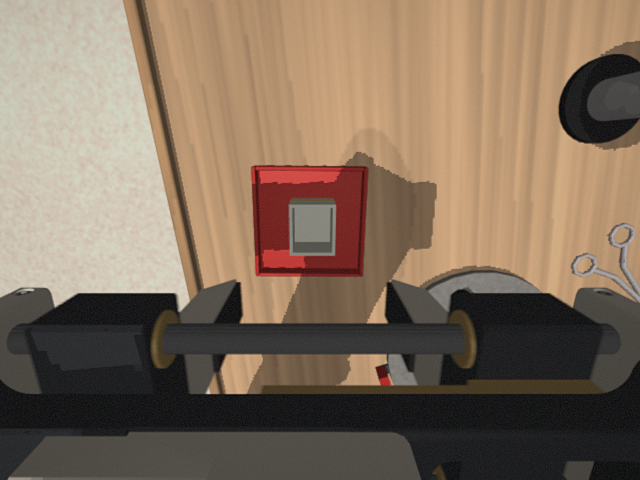

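Empty tub is sitting centred in the tray at (312,227). Next I'm going to the oldest tub.

Request:
step_arm(
  series=[
    [[0.09,0.017,-0.033,0,1],[0.09,0.034,-0.066,0,2],[0.09,0.051,-0.099,0,3],[0.09,0.069,-0.132,0,4],[0.09,0.086,-0.165,0,5],[0.09,0.103,-0.198,0,6],[0.09,0.12,-0.231,0,7],[0.09,0.137,-0.264,0,8],[0.09,0.155,-0.297,0,9],[0.09,0.172,-0.33,0,10],[0.09,0.19,-0.36,0,11],[0.09,0.207,-0.385,0,11],[0.09,0.207,-0.395,0,11],[0.09,0.207,-0.395,0,11],[0.09,0.207,-0.395,0,11],[0.09,0.207,-0.395,0,11]],
  ],
)

```text
clock: 7.43
position: [0.6115, -0.0453, 0.2057]
ee_rot: [-2.113, -2.32, -0.009]
force: [0.2, 0.2, 0.1]
width: 0.977
```

```bash
python3 - <<'E'
from top import *
o=observe();print(o['position'],o['ee_rot'],o['width'])
snap('wrist','w4')
P,im,d=cloud('w4')
u=np.array([np.cos(np.radians(-85)),np.sin(np.radians(-85))])
m=(P[...,2]>.03)&(P[...,2]<.16)&(d>0); m[290:]=0
n,l,s,c=cv2.connectedComponentsWithStats(m.astype(np.uint8))
for i in range(1,n):
    if s[i,4]>80: print(s[i],rect(P,l==i))
np.set_printoptions(suppress=True)
E
```

```text
[ 0.61151026 -0.04531513  0.20572348] [-2.1133713  -2.31968148 -0.00901179] 0.9767996975251156
[264   0  83  72 780] (array([590. , 124.6]), array([62.1, 54.1]), np.float32(14.0), 780, 32.0)
[ 131   63   68   69 3486] (array([472.3,  60.3]), array([44.7, 50.2]), np.float32(102.1), 3486, 41.8)
[ 434  161   63   60 1994] (array([749.4,   3.3]), array([26.4, 66.1]), np.float32(144.2), 1994, 56.9)
[ 283  200   64   90 5291] (array([614.2, -60.2]), array([57.6, 93. ]), np.float32(95.2), 5291, 69.0)
[ 151  208   59   47 2534] (array([483.5, -58.6]), array([50.4, 44.4]), np.float32(3.8), 2534, 41.6)
```

View pics/w4.png

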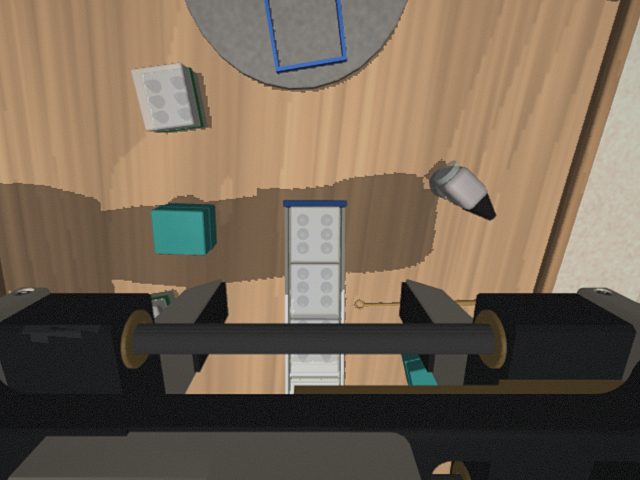

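```bash
python3 - <<'E'
from top import *
P,im,d=cloud('w4')
for v in range(198,268,3): print(v,np.round(P[v,316]*1000,1),im[v,316])
for v in (235,):
  for u in list(range(278,294,2))+list(range(332,352,2)): print(u,np.round(P[v,u]*1000,1),im[v,u])
E
```

```text
198 [612.2 -19.4   1. ] [127 102  76]
201 [611.3 -14.9  50.9] [ 36  63 108]
204 [611.5 -17.7  50.8] [ 38  65 111]
207 [611.4 -18.1  64.1] [159 153 142]
210 [611.7 -20.7  64.3] [185 185 178]
213 [611.9 -23.3  64.6] [183 182 179]
216 [612.1 -25.7  65.6] [186 186 183]
219 [612.4 -28.2  66.4] [186 185 181]
222 [612.6 -30.8  66.5] [185 185 182]
225 [612.8 -33.4  67. ] [188 188 184]
228 [613.1 -36.2  66.5] [185 184 181]
231 [613.3 -38.4  68.2] [183 183 181]
234 [613.6 -41.1  68.2] [182 183 181]
237 [613.8 -43.3  70.1] [186 185 184]
240 [614.  -46.1  69.9] [185 187 184]
243 [614.3 -48.7  70.2] [185 184 181]
246 [614.5 -51.3  70.6] [186 188 185]
249 [614.7 -53.6  72.1] [186 187 185]
252 [614.9 -56.1  72.8] [185 185 185]
255 [615.2 -59.   72.2] [185 187 186]
258 [615.5 -61.6  72.8] [185 187 186]
261 [615.7 -64.1  73.5] [163 160 153]
264 [616.  -66.8  73.8] [153 151 149]
267 [616.2 -69.3  74.7] [184 185 184]
278 [574.9 -63.6  -0.6] [119  97  74]
280 [577.2 -63.    0.9] [129 105  80]
282 [579.3 -62.8   0.9] [126 101  78]
284 [ 5.814e+02 -6.270e+01  4.000e-01] [127 111  95]
286 [585.9 -52.1  39.5] [125 127 122]
288 [587.4 -53.8  32.5] [88 88 85]
290 [590.9 -44.5  66.9] [146 143 133]
292 [592.8 -43.8  68.7] [183 183 183]
332 [627.7 -41.   67.3] [174 173 172]
334 [629.3 -40.5  68.6] [185 185 183]
336 [631.  -40.1  69.4] [186 187 184]
338 [632.7 -39.8  69.9] [173 168 154]
340 [639.1 -50.6  26.5] [93 92 88]
342 [639.5 -46.9  40.4] [125 128 121]
344 [641.5 -46.9  39.9] [126 123 116]
346 [ 6.485e+02 -5.670e+01 -2.000e-01] [121  95  73]
348 [650.5 -56.2   1. ] [126 103  78]
350 [652.7 -56.    1. ] [125 102  78]
```

Request:
step_arm(
  series=[
    [[0.09,0.001,0.001,-0.03,0],[0.09,0.001,0.001,-0.06,0],[0.09,0.001,0.001,-0.09,0],[0.09,0.001,0.001,-0.115,0],[0.09,0.001,0.001,-0.135,0],[0.09,0.001,0.001,-0.1475,0],[0.09,0.001,0.001,-0.1475,0],[0.09,0.001,0.001,-0.1475,0],[0.09,0.001,0.001,-0.1475,0],[0.035,0.001,0.001,-0.1475,0],[0.035,0.001,0.001,-0.1475,0],[0.035,0.001,0.001,-0.1475,0],[0.035,0.001,0.001,-0.1475,0],[0.035,0.001,0.001,-0.1475,0],[0.035,0.001,0.001,-0.1475,0],[0.035,0.001,0.001,-0.1475,0],[0.035,0.001,0.001,-0.1475,0]],
  ],
  squeeze=12,
)

```text
clock: 8.9
position: [0.6127, -0.0441, 0.0586]
ee_rot: [-2.113, -2.321, -0.009]
force: [-0.2, 0.7, 0.1]
width: 0.479
```

Request:
step_arm(
  series=[
    [[0.035,-0.0003,0.003,0.014,0],[0.035,-0.0005,0.006,0.028,0],[0.035,-0.0008,0.009,0.042,0],[0.035,-0.001,0.0115,0.055,0],[0.035,-0.001,0.014,0.07,0],[0.035,-0.001,0.016,0.1,0],[0.035,-0.001,0.016,0.12,0],[0.035,-0.001,0.016,0.12,0],[0.035,-0.001,0.016,0.12,0]],
  ],
)

```text
clock: 9.65
position: [0.6124, -0.0281, 0.1799]
ee_rot: [-2.114, -2.322, -0.012]
force: [-0.0, -0.3, -1.4]
width: 0.477
```

```bash
python3 - <<'E'
from top import *
o=observe();print(o['position'],o['ee_rot'],o['width'])
snap('wrist','w5');snap('scene','s5')
E
```

```text
[ 0.61239806 -0.02805487  0.1799085 ] [-2.11447637 -2.3220439  -0.01195248] 0.4766058516814232
```

View pics/s5.png

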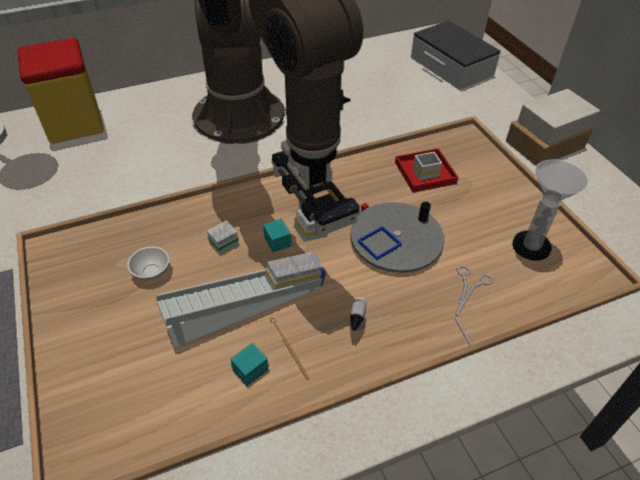

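View pics/w5.png

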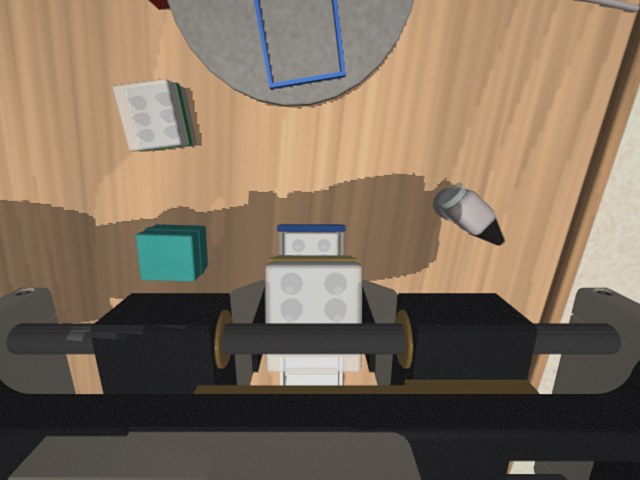

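The two remaining tubs have slid to the stop (blue edge at (312,228) in the wrist view) and old1 is held. I'm moving to the pocket.

Request:
step_arm(
  series=[
    [[0.035,-0.003,0.02,-0.01,2],[0.035,-0.008,0.05,-0.02,4],[0.035,-0.013,0.08,-0.02,6],[0.035,-0.018,0.11,-0.02,8],[0.035,-0.022,0.14,-0.02,9],[0.035,-0.0245,0.1586,-0.03,9],[0.035,-0.0245,0.1586,-0.05,9],[0.035,-0.0245,0.1586,-0.07,9],[0.035,-0.0245,0.1586,-0.085,9],[0.035,-0.0245,0.1586,-0.095,9],[0.035,-0.0245,0.1586,-0.1,9],[0.035,-0.0245,0.1586,-0.1,9]],
  ],
)

```text
clock: 10.75
position: [0.5857, 0.1298, 0.0763]
ee_rot: [-1.923, -2.477, -0.004]
force: [0.2, -0.8, -1.5]
width: 0.476
```

```bash
python3 - <<'E'
from top import *
o=observe();print(o['position'],o['ee_rot'],o['width'],o['force'])
snap('wrist','w6');snap('scene','s6')
o=observe();print(o['position'])
im=cv2.imread('pics/s6.png')[180:300,320:480]; cv2.imwrite('pics/s6c.png',cv2.resize(im,None,fx=4,fy=4))
E
```

```text
[0.58572969 0.12981258 0.0763241 ] [-1.92302131 -2.47688439 -0.00408659] 0.47589194134272933 [ 0.22195466 -0.76640382 -1.5059186 ]
[0.58682496 0.1303037  0.07815022]
```

View pics/s6c.png

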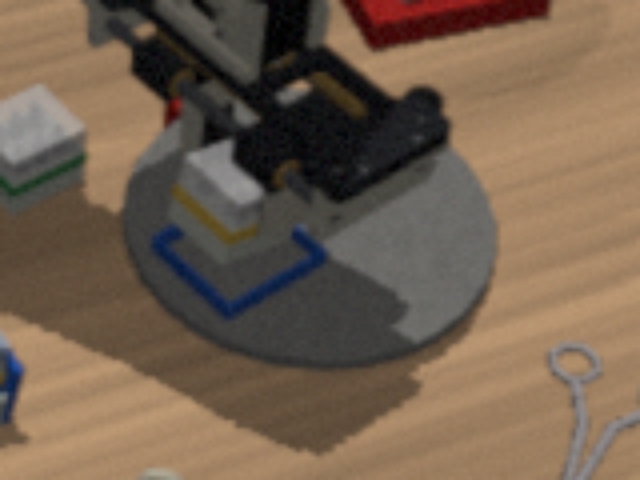

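View pics/w6.png

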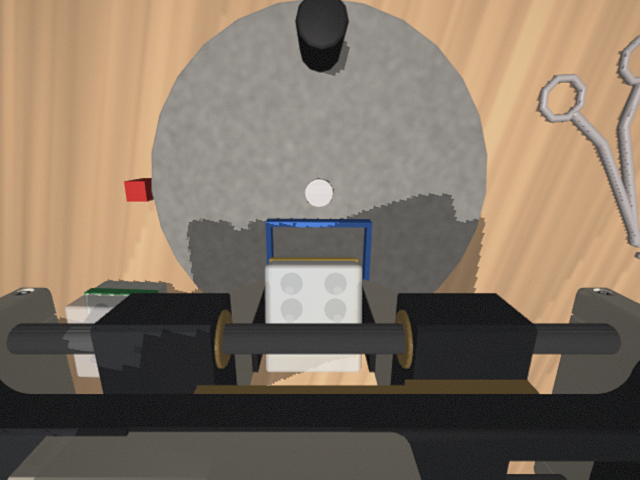

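```bash
python3 - <<'E'
from top import *
P,im,d=cloud('w6')
b=(im[...,2].astype(int)-im[...,0]>60)
v=np.argwhere(b);print(v.min(0),v.max(0))
print(rect(P,b&(P[...,2]>.027)&(P[...,2]<.038)))
for u,vv in ((318,222),(270,250),(368,250),(313,262),(313,270),(318,192),(322,25)): print(u,vv,np.round(P[vv,u]*1000,1))
P,im,d=cloud('t3')
m=box(P,240,292,212,262,.027,.04); print(rect(P,m))
E
```

```text
[220 266] [279 371]
(array([583.9, 147.9]), array([61.9, 35.7]), np.float32(13.2), 1022, 31.8)
318 222 [579.5 164.4  31.5]
270 250 [556.1 140.8  31.2]
368 250 [612.5 155.4  31.7]
313 262 [579.2 154.2  73.5]
313 270 [579.5 153.   80.9]
318 192 [575.4 180.6  26.3]
322 25 [558.3 251.   67. ]
(array([592.8, 141.3]), array([77.5, 88.7]), np.float32(104.0), 210, 31.6)
```

Request:
step_arm(
  series=[
    [[0.035,0.002,0.002,-0.004,0],[0.035,0.002,0.002,-0.008,0],[0.035,0.002,0.002,-0.012,0],[0.035,0.002,0.002,-0.016,0],[0.035,0.002,0.002,-0.02,0],[0.035,0.002,0.002,-0.0235,0],[0.035,0.002,0.002,-0.0235,0],[0.035,0.002,0.002,-0.0235,0],[0.035,0.002,0.002,-0.0235,0]],
  ],
)

```text
clock: 11.6
position: [0.5887, 0.1324, 0.0546]
ee_rot: [-1.924, -2.478, -0.008]
force: [-0.6, -0.3, -0.8]
width: 0.475
```

Request:
step_arm(
  series=[
    [[0.035,0,0,-0.001,0],[0.035,0,0,-0.002,0],[0.035,0,0,-0.002,0],[0.06,0,0,-0.002,0],[0.06,0,0,-0.002,0],[0.06,0,0,-0.002,0],[0.06,0,0,-0.002,0],[0.06,0,0,0.03,0],[0.06,0,0,0.06,0],[0.08,0,0,0.1,0],[0.08,0,0,0.14,0],[0.08,0,0,0.14,0],[0.08,0,0,0.14,0]],
  ],
)

```text
clock: 12.68
position: [0.59, 0.133, 0.1972]
ee_rot: [-1.926, -2.48, -0.014]
force: [-0.9, 0.0, -0.1]
width: 0.861
```

```bash
python3 - <<'E'
from top import *
o=observe();print(o['position'],o['ee_rot'],o['width'],o['force'])
snap('wrist','w7')
P,im,d=cloud('w7')
m=(P[...,2]>.05)&(P[...,2]<.08); m[290:]=0
n,l,s,c=cv2.connectedComponentsWithStats(m.astype(np.uint8))
for i in range(1,n):
    if s[i,4]>80: print(s[i],rect(P,l==i))
b=(im[...,2].astype(int)-im[...,0]>60)&(P[...,2]>.026)&(P[...,2]<.038)
print(rect(P,b))
E
```

```text
[0.59001442 0.13303213 0.19717463] [-1.92587759 -2.48041135 -0.01391573] 0.8605103358529836 [-0.91364358  0.01340441 -0.08449631]
[296  67  29  34 744] (array([558. , 252.7]), array([21.2, 21. ]), np.float32(56.9), 744, 66.7)
[ 286  211   51   58 2865] (array([589.4, 130.9]), array([44. , 49.5]), np.float32(104.7), 2865, 63.7)
(array([587.3, 132. ]), array([60.8, 67.7]), np.float32(104.1), 556, 31.8)
```

View pics/w7.png

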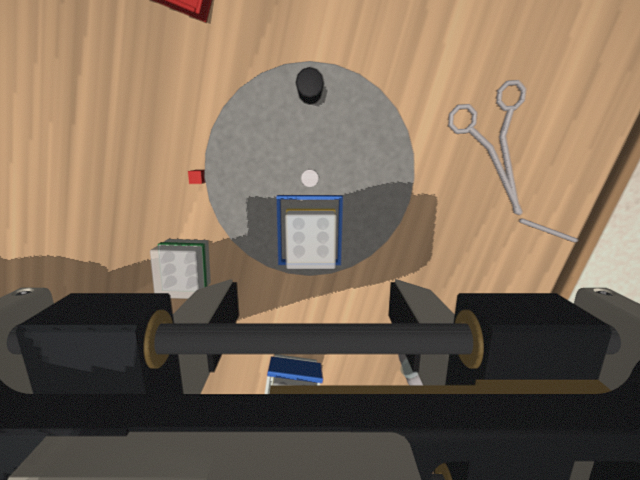

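Request:
step_arm(
  series=[
    [[0.07,-0.009,0.03,-0.0,0],[0.07,-0.018,0.06,0,0],[0.07,-0.027,0.09,0,0],[0.07,-0.0327,0.118,0,0],[0.07,-0.0327,0.118,-0.02,0],[0.07,-0.0327,0.118,-0.05,0],[0.07,-0.0327,0.118,-0.08,0],[0.07,-0.0327,0.118,-0.11,0],[0.07,-0.0327,0.118,-0.13,0],[0.07,-0.0327,0.118,-0.143,0],[0.07,-0.0327,0.118,-0.143,0],[0.07,-0.0327,0.118,-0.143,0],[0.01,-0.0327,0.118,-0.143,0],[0.01,-0.0327,0.118,-0.143,0],[0.01,-0.0327,0.118,-0.143,0],[0.01,-0.0327,0.118,-0.143,0],[0.01,-0.0327,0.118,-0.143,0],[0.01,-0.0327,0.118,-0.143,0],[0.01,-0.0327,0.118,-0.143,0]],
  ],
  squeeze=8,
)

```text
clock: 14.32
position: [0.5563, 0.2504, 0.0523]
ee_rot: [-1.925, -2.479, -0.01]
force: [0.7, -0.9, -0.5]
width: 0.305
```

```bash
python3 - <<'E'
from top import *
o=observe();print(o['position'],o['ee_rot'],o['width'],o['joints'])
p=o['position'][:2]; c=np.array([.576,.1795])
r=np.linalg.norm(p-c);a=np.arctan2(*(p-c)[::-1]);print(r,np.degrees(a))
for k in range(0,96,6):
    q=c+r*np.array([np.cos(a-np.radians(k)),np.sin(a-np.radians(k))])-p; print(k,np.round(q,4))
E
```

```text
[0.55627311 0.2504002  0.05232955] [-1.92484022 -2.47890301 -0.00959663] 0.3053654784819371 [-0.21201324  0.65933687 -0.43650506  1.77060437  0.36659413  0.78816943
 -0.57811732]
0.07359340217456808 105.54840818426486
0 [0. 0.]
6 [0.0075 0.0017]
12 [0.0152 0.0026]
18 [0.0229 0.0026]
24 [0.0305 0.0019]
30 [0.0381 0.0004]
36 [ 0.0454 -0.0019]
42 [ 0.0525 -0.005 ]
48 [ 0.0592 -0.0088]
54 [ 0.0655 -0.0133]
60 [ 0.0713 -0.0184]
66 [ 0.0765 -0.024 ]
72 [ 0.0811 -0.0302]
78 [ 0.085  -0.0369]
84 [ 0.0882 -0.0439]
90 [ 0.0906 -0.0512]
```

Request:
step_arm(
  series=[
    [[0.01,0,0,0,0],[0.01,0,0,0,0],[0.01,0,0,0,0],[0.01,0,0,0,0]],
  ],
)

```text
clock: 14.65
position: [0.5581, 0.2508, 0.0526]
ee_rot: [-1.926, -2.479, -0.014]
force: [5.9, 1.3, -4.7]
width: 0.235
```

Request:
step_arm(
  series=[
    [[0.01,0.0037,0.0009,0,-3],[0.01,0.0075,0.0015,0,-6],[0.01,0.0114,0.002,0,-9],[0.01,0.0153,0.0022,0,-12],[0.01,0.0191,0.0022,0,-15],[0.01,0.023,0.002,0,-18],[0.01,0.0268,0.0017,0,-21],[0.01,0.0305,0.0012,0,-24],[0.01,0.0343,0.0004,0,-27],[0.01,0.0381,-0.0005,0,-30],[0.01,0.0418,-0.0017,0,-33],[0.01,0.0454,-0.003,0,-36],[0.01,0.049,-0.0046,0,-39],[0.01,0.0524,-0.0063,0,-42],[0.01,0.0557,-0.0082,0,-45],[0.01,0.059,-0.0102,0,-48],[0.01,0.059,-0.0102,0,-48]],
  ],
)

```text
clock: 16.07
position: [0.6177, 0.2401, 0.0526]
ee_rot: [2.77, 1.477, 0.014]
force: [0.0, -0.4, 1.7]
width: 0.236
```

```bash
python3 - <<'E'
from top import *
o=observe();print(o['position'],o['ee_rot'],o['width'],o['joints'][-1],o['force'])
p=o['position'][:2]; c=np.array([.576,.1795])
r=np.linalg.norm(p-c);a=np.arctan2(*(p-c)[::-1]);print(r,np.degrees(a))
snap('top','t8');snap('wrist','w8')
r=.074
for k in range(0,60,4):
    q=c+r*np.array([np.cos(a-np.radians(k)),np.sin(a-np.radians(k))])-p; print(k,np.round(q,4))
E
```

```text
[0.61771725 0.24014683 0.05257736] [2.76990215 1.47673378 0.01449901] 0.23592814732545803 -1.19583133133325 [ 0.03875715 -0.42742843  1.73514804]
0.07360955395301826 55.47701070160046
0 [0.0002 0.0003]
4 [ 0.0044 -0.0028]
8 [ 0.0083 -0.0061]
12 [ 0.012  -0.0097]
16 [ 0.0154 -0.0136]
20 [ 0.0185 -0.0177]
24 [ 0.0214 -0.022 ]
28 [ 0.0239 -0.0265]
32 [ 0.0262 -0.0312]
36 [ 0.028 -0.036]
40 [ 0.0296 -0.0409]
44 [ 0.0308 -0.0459]
48 [ 0.0317 -0.051 ]
52 [ 0.0321 -0.0562]
56 [ 0.0323 -0.0613]
```

View pics/t8.png

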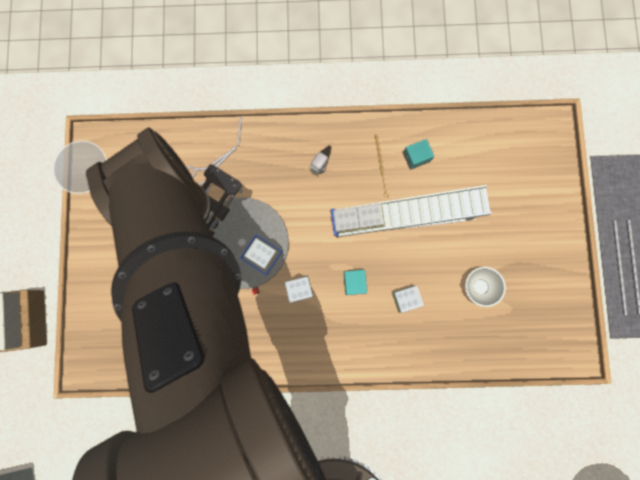

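The turntable is about half turned and the tub is riding along at (261,254). I'm continuing to the stop.

Request:
step_arm(
  series=[
    [[0.01,0.0044,-0.0028,0,-4],[0.01,0.0083,-0.0061,0,-8],[0.01,0.012,-0.0097,0,-12],[0.01,0.0154,-0.0136,0,-16],[0.01,0.0185,-0.0177,0,-20],[0.01,0.0214,-0.022,0,-24],[0.01,0.0239,-0.0265,0,-28],[0.01,0.0262,-0.0312,0,-32],[0.01,0.028,-0.036,0,-36],[0.01,0.0296,-0.0409,0,-40],[0.01,0.0305,-0.0445,0,-42],[0.01,0.031,-0.047,0,-44],[0.01,0.031,-0.047,0,-44],[0.01,0.031,-0.047,0,-44],[0.01,0.031,-0.047,0,-44]],
  ],
)

```text
clock: 17.42
position: [0.6474, 0.1971, 0.0526]
ee_rot: [3.121, 0.346, 0.012]
force: [0.3, 8.2, -1.6]
width: 0.238
```

```bash
python3 - <<'E'
from top import *
o=observe();print(o['position'],o['ee_rot'],o['width'],o['joints'][-1],o['force'])
p=o['position'][:2]; c=np.array([.576,.1795])
r=np.linalg.norm(p-c);a=np.arctan2(*(p-c)[::-1]);print(r,np.degrees(a))
E
```

```text
[0.64739064 0.19706826 0.05255612] [3.12050115 0.34598727 0.01186643] 0.23750904198914297 -1.7329330107203402 [ 0.33426537  8.22209133 -1.59811359]
0.07352052000527168 13.825003548769368
```

Request:
step_arm(
  series=[
    [[0.05,0,0,0,0],[0.05,0,0,0,0],[0.05,0,0,0,0],[0.05,0,0,0,0],[0.05,0,0,0,0],[0.05,0,0,0.03,0],[0.05,0,0,0.06,0],[0.05,0,0,0.1,0],[0.05,0,0,0.14,0],[0.08,0,-0.03,0.16,0],[0.08,0,-0.06,0.16,0],[0.08,0,-0.06,0.16,0]],
  ],
)

```text
clock: 18.42
position: [0.6492, 0.1287, 0.215]
ee_rot: [3.117, 0.333, 0.018]
force: [0.7, -2.4, -0.3]
width: 0.715
```

```bash
python3 - <<'E'
from top import *
o=observe();print(o['position'],o['ee_rot'],o['width'],o['joints'],o['force'])
snap('top','t9');snap('scene','s9')
P,im,d=cloud('t9')
for n,b in dict(newA=(280,320,270,310,.03,.06),newB=(388,430,278,318,.03,.06)).items():print(n,rect(P,box(P,*b)))
E
```

```text
[0.64920067 0.12870892 0.21497828] [3.11710916 0.33333542 0.01772701] 0.7150333820143981 [-2.91578465e-01  5.08398282e-01  1.62114136e-02  1.51748412e+00
  6.67261789e-04  1.10575444e+00 -1.63548417e+00] [ 0.69783072 -2.41314345 -0.32229875]
newA (array([473.8,  50.6]), array([43.2, 34.8]), np.float32(12.2), 243, 42.3)
newB (array([ 445.6, -170.4]), array([44.1, 50.8]), np.float32(105.9), 542, 42.1)
```

View pics/t9.png

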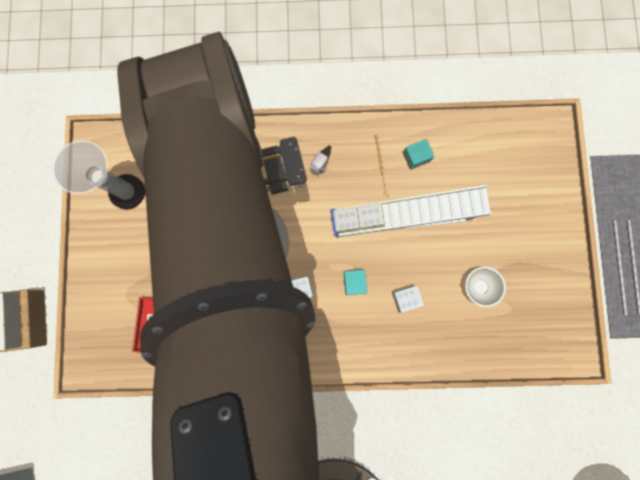

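View pics/s9.png

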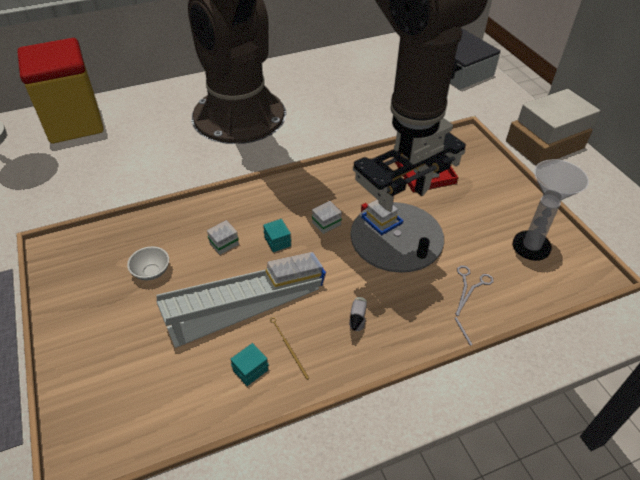

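Request:
step_arm(
  series=[
    [[0.09,-0.013,-0.005,0,6.4],[0.09,-0.026,-0.01,0,12.8],[0.09,-0.039,-0.015,0,19.2],[0.09,-0.052,-0.02,0,25.6],[0.09,-0.065,-0.025,0,32],[0.09,-0.078,-0.03,0,38.4],[0.09,-0.091,-0.035,0,44.8],[0.09,-0.104,-0.04,0,51.2],[0.09,-0.117,-0.045,0,57.6],[0.09,-0.13,-0.05,0,64],[0.09,-0.143,-0.055,0,70.4],[0.09,-0.156,-0.06,0,76.8],[0.09,-0.169,-0.065,0,83.2],[0.09,-0.177,-0.07,0,90],[0.09,-0.177,-0.07,0,90],[0.09,-0.177,-0.07,0,90],[0.09,-0.177,-0.07,0,90]],
  ],
)

```text
clock: 19.93
position: [0.4712, 0.0652, 0.2129]
ee_rot: [-1.969, -2.443, -0.013]
force: [0.2, -0.5, 0.7]
width: 0.978
```

```bash
cat > wl.py <<'E'
from top import *
import sys
o=observe();print(o['position'],o['ee_rot'],o['width'],o['force'])
r=o['ee_rot'];print('jaw',(2*np.degrees(np.arctan2(r[1],r[0]))-90+90)%180-90)
fn=sys.argv[1]; lo,hi=float(sys.argv[2]),float(sys.argv[3])
snap('wrist',fn)
P,im,d=cloud(fn)
m=(P[...,2]>lo)&(P[...,2]<hi)&(d>0); m[295:]=0
n,l,s,c=cv2.connectedComponentsWithStats(m.astype(np.uint8))
for i in range(1,n):
    if s[i,4]>150: print(s[i],rect(P,l==i))
E
python3 wl.py w10 .032 .075
```

```text
[0.47119679 0.06521236 0.21291669] [-1.96945631 -2.44289047 -0.01302387] 0.9784500920786261 [ 0.19922735 -0.48642652  0.70284138]
jaw 12.248536314966941
[ 366   99   68   64 3550] (array([530.2, 170.5]), array([61.2, 55.5]), np.float32(14.2), 3550, 63.8)
[ 518  114   51   29 1156] (array([647.9, 197.7]), array([21.6, 21.8]), np.float32(145.8), 1156, 64.2)
[ 290  208   46   51 2260] (array([471.8,  60.5]), array([43.8, 50.2]), np.float32(102.0), 2260, 41.7)
```

View pics/w10.png

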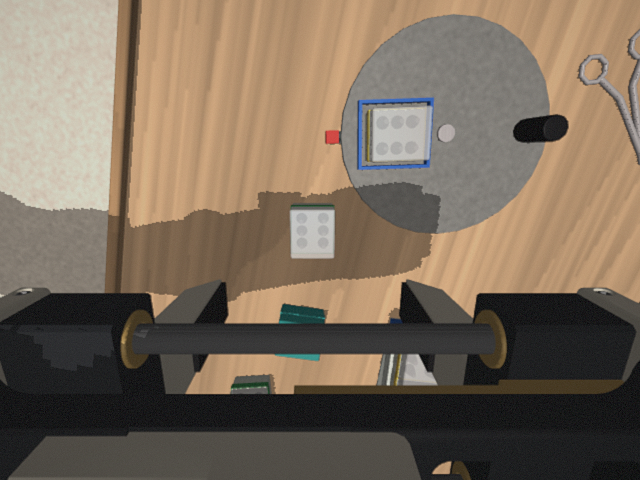

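Wrist view: the disc has turned about 90° (pocket axis 104.1° → 14.2°), with old1 in the pocket at (400,134). New tub A is at (312,232), so I'm gripping that.

Request:
step_arm(
  series=[
    [[0.09,0.0008,-0.006,-0.03,0],[0.09,0.0008,-0.006,-0.06,0],[0.09,0.0008,-0.006,-0.09,0],[0.09,0.0008,-0.006,-0.12,0],[0.09,0.0008,-0.006,-0.15,0],[0.09,0.0008,-0.006,-0.17,0],[0.09,0.0008,-0.006,-0.181,0],[0.09,0.0008,-0.006,-0.181,0],[0.09,0.0008,-0.006,-0.181,0],[0.035,0.0008,-0.006,-0.181,0],[0.035,0.0008,-0.006,-0.181,0],[0.035,0.0008,-0.006,-0.181,0],[0.035,0.0008,-0.006,-0.181,0],[0.035,0.0008,-0.006,-0.181,0],[0.035,0.0008,-0.006,-0.181,0],[0.035,0.0008,-0.006,-0.181,0],[0.035,0.0008,-0.006,-0.181,0]],
  ],
  squeeze=12,
)

```text
clock: 21.4
position: [0.4721, 0.0592, 0.032]
ee_rot: [-1.969, -2.444, -0.013]
force: [-0.5, -1.7, 2.7]
width: 0.481
```

Request:
step_arm(
  series=[
    [[0.035,0,0,0.03,0],[0.035,0,0,0.06,0],[0.035,0,0,0.1,0],[0.035,0.01,-0.015,0.13,0],[0.035,0.03,-0.04,0.16,-2],[0.035,0.05,-0.07,0.16,-4],[0.035,0.07,-0.1,0.16,-6],[0.035,0.09,-0.13,0.16,-7],[0.035,0.11,-0.16,0.16,-7],[0.035,0.13,-0.19,0.16,-7],[0.035,0.151,-0.221,0.16,-7],[0.035,0.151,-0.221,0.16,-7],[0.035,0.151,-0.221,0.16,-7],[0.035,0.151,-0.221,0.16,-7]],
  ],
)

```text
clock: 22.57
position: [0.6226, -0.1611, 0.1914]
ee_rot: [-2.113, -2.318, -0.013]
force: [-0.0, 0.6, -0.6]
width: 0.48
```

```bash
python3 wl.py w11 .03 .25; python3 - <<'E'
from top import *
P,im,d=cloud('w11')
for v in range(150,270,6): print(v,np.round(P[v,312]*1000,1),end=' ')
for v in (215,):
  for u in range(270,360,3): print(u,np.round(P[v,u]*1000),end=' ')
E
```

```text
[ 0.62260296 -0.16111954  0.19138352] [-2.11343471 -2.31815092 -0.01322383] 0.48017772696063277 [-0.0353497   0.62878241 -0.62180244]
jaw 5.289773507059749
[ 454    1   74   81 3455] (array([749.2,   2.5]), array([25.9, 65.6]), np.float32(145.4), 3455, 56.5)
[  130    52   368   243 20302] (array([ 651.6, -134.2]), array([131.2, 270.4]), np.float32(128.5), 20302, 73.0)
[ 122   70   71   60 3773] (array([483.6, -58.9]), array([50.6, 44.1]), np.float32(3.4), 3773, 41.8)
[  86  193   69   62 2934] (array([ 445.5, -168. ]), array([45.5, 50. ]), np.float32(105.7), 2934, 41.6)
[  7 288  45   7 257] (array([ 536.7, -133.2]), array([9. , 3.4]), np.float32(5.5), 257, 246.7)
[576 288  41   7 248] (array([ 701.4, -117.8]), array([9. , 3.4]), np.float32(7.7), 248, 247.2)
150 [614.9 -86.4  77.5] 156 [615.3 -90.7  78.8] 162 [615.7 -95.   79.6] 168 [616.1 -99.3  80.2] 174 [ 616.5 -103.6   82.6] 180 [ 616.8 -107.9   83.3] 186 [ 617.3 -112.5   81.9] 192 [614.9 -85.3 335.9] 198 [ 618.6 -127.2   42.2] 204 [ 619.1 -132.4   43.1] 210 [ 619.5 -137.2   45.9] 216 [ 620.  -142.7   45.4] 222 [ 620.5 -147.8   
[... 214 characters left out ...]
 0.] 273 [ 581. -154.    0.] 276 [ 584. -154.    1.] 279 [ 587. -153.    1.] 282 [ 594. -141.   59.] 285 [ 596. -144.   45.] 288 [ 599. -143.   46.] 291 [ 601. -143.   45.] 294 [ 604. -143.   46.] 297 [ 607. -143.   46.] 300 [ 609. -143.   45.] 303 [ 612. -142.   45.] 306 [ 615. -142.   46.] 309 [ 617. -142.   45.] 312 [ 620. -142.   46.] 315 [ 623. -141.   46.] 318 [ 625. -141.   45.] 321 [ 628. -141.   47.] 324 [ 630. -141.   46.] 327 [ 633. -140.   46.] 330 [ 636. -140.   47.] 333 [ 638. -140.   47.] 336 [ 641. -140.   45.] 339 [ 644. -140.   45.] 342 [ 646. -139.   45.] 345 [ 647. -136.   60.] 348 [ 650. -137.   58.] 351 [ 661. -147.   -1.] 354 [ 664. -147.    0.] 357 [ 667. -146.    0.]
```

View pics/w11.png

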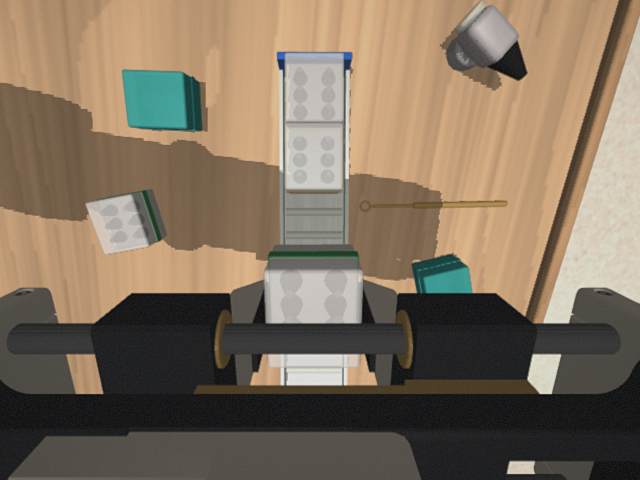

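Request:
step_arm(
  series=[
    [[0.035,0.0005,0,-0.02,0],[0.035,0.0005,0,-0.04,0],[0.035,0.0005,0,-0.06,0],[0.035,0.0005,0,-0.075,0],[0.035,0.0005,0,-0.085,0],[0.035,0.0005,0,-0.093,0],[0.035,0.0005,0,-0.099,0],[0.035,0.0005,0,-0.103,0],[0.035,0.0005,0,-0.105,0],[0.035,0.0005,0,-0.105,0],[0.035,0.0005,0,-0.105,0]],
  ],
)

```text
clock: 23.53
position: [0.6234, -0.1604, 0.0872]
ee_rot: [-2.113, -2.32, -0.014]
force: [-1.2, -1.0, -0.2]
width: 0.48
```

Request:
step_arm(
  series=[
    [[0.035,0,0,-0.002,0],[0.035,0,0,-0.003,0],[0.035,0,0,-0.003,0],[0.055,0,0,-0.003,0],[0.055,0,0,-0.003,0],[0.055,0,0,-0.003,0],[0.06,0,0,-0.003,0],[0.06,0,0,-0.003,0],[0.06,0,0,0.02,0],[0.06,0,0,0.05,0],[0.08,0,0,0.09,0],[0.08,0,0,0.12,0],[0.08,0,0,0.12,0]],
  ],
)

```text
clock: 24.62
position: [0.6268, -0.1608, 0.2144]
ee_rot: [2.112, 2.319, 0.023]
force: [0.2, -0.0, 0.1]
width: 0.822
```

```bash
python3 wl.py w12 .03 .25
```

```text
[ 0.62677174 -0.16078609  0.21441379] [2.11169313 2.31885107 0.02303981] 0.8220148264425059 [ 0.1705389  -0.03533649  0.05764341]
jaw 5.354031983775997
[ 436   13   67   73 2796] (array([749.1,   2.4]), array([25.7, 65.3]), np.float32(144.3), 2796, 56.7)
[  273    59    69   236 15035] (array([ 619.4, -117.4]), array([ 58.1, 208. ]), np.float32(95.1), 15035, 71.6)
[ 128   75   66   56 3270] (array([483.6, -58.9]), array([50.5, 44.1]), np.float32(3.4), 3270, 41.9)
[  94  190   64   58 2582] (array([ 445.8, -168. ]), array([45. , 50.1]), np.float32(105.9), 2582, 41.6)
[ 387  255   70   40 1930] (array([ 722.2, -184.2]), array([ 44.9, 137.2]), np.float32(159.2), 1930, 41.9)
[196 279  45  16 452] (array([ 581.2, -154.1]), array([ 6.5, 18.2]), np.float32(161.7), 452, 210.3)
```

View pics/w12.png

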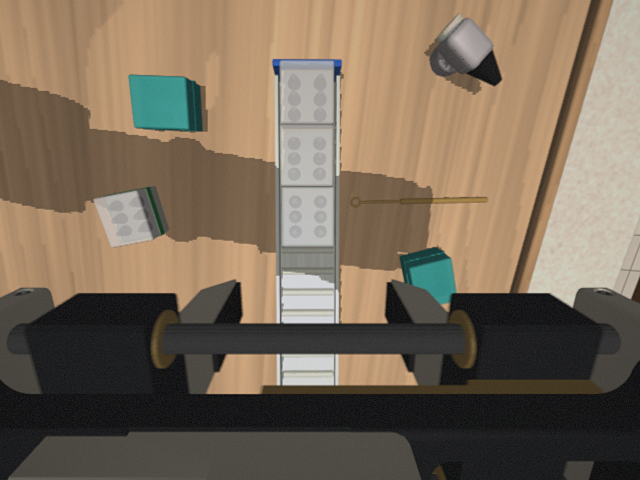

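New tub A has seated against old3 at (309,216). Now going for new tub B.

Request:
step_arm(
  series=[
    [[0.09,-0.025,-0.001,0,2],[0.09,-0.055,-0.003,0,4],[0.09,-0.085,-0.004,0,6],[0.09,-0.115,-0.006,0,8],[0.09,-0.145,-0.007,0,10],[0.09,-0.17,-0.0085,0,10.6],[0.09,-0.181,-0.0085,0,10.6],[0.09,-0.181,-0.0085,0,10.6],[0.09,-0.181,-0.0085,0,10.6],[0.09,-0.181,-0.0085,0,10.6]],
  ],
)

```text
clock: 25.5
position: [0.4458, -0.169, 0.2111]
ee_rot: [1.89, 2.507, 0.021]
force: [-0.3, -0.4, 0.3]
width: 0.977
```

```bash
python3 wl.py w13 .03 .075
```

```text
[ 0.44578873 -0.16903302  0.21108666] [1.8903763 2.507078  0.0213295] 0.9770366289014837 [-0.25820548 -0.37020031  0.31704028]
jaw 15.966262336826958
[ 352   94   67   63 2947] (array([483.1, -59. ]), array([50.2, 44.1]), np.float32(3.4), 2947, 41.9)
[ 450  109  126  186 9099] (array([ 616.4, -102.5]), array([ 57.3, 176.9]), np.float32(94.8), 9099, 62.5)
[ 289  202   46   51 2286] (array([ 445.3, -167.5]), array([43.7, 49.2]), np.float32(105.4), 2286, 41.7)
```

View pics/w13.png

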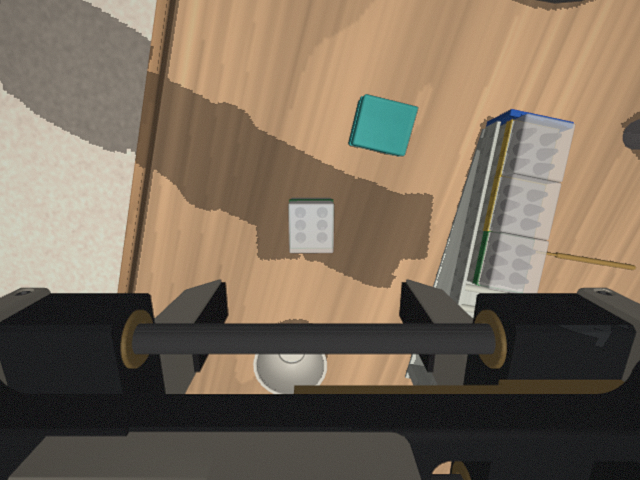

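New tub B is at (312,227), right where it should be. Gripping it.

Request:
step_arm(
  series=[
    [[0.09,-0.0005,0.0,-0.03,0],[0.09,-0.0005,0,-0.06,0],[0.09,-0.0005,0,-0.09,0],[0.09,-0.0005,0,-0.12,0],[0.09,-0.0005,0,-0.15,0],[0.09,-0.0005,0,-0.17,0],[0.09,-0.0005,0,-0.179,0],[0.09,-0.0005,0,-0.179,0],[0.09,-0.0005,0,-0.179,0],[0.035,-0.0005,0,-0.179,0],[0.035,-0.0005,0,-0.179,0],[0.035,-0.0005,0,-0.179,0],[0.035,-0.0005,0,-0.179,0],[0.035,-0.0005,0,-0.179,0],[0.035,-0.0005,0,-0.179,0],[0.035,-0.0005,0,-0.179,0],[0.035,-0.0005,0,-0.179,0]],
  ],
)

```text
clock: 26.97
position: [0.4454, -0.169, 0.0322]
ee_rot: [1.89, 2.507, 0.021]
force: [-0.0, -0.4, 2.7]
width: 0.482
```

Request:
step_arm(
  series=[
    [[0.035,0,0,0.03,0],[0.035,0,0,0.06,0],[0.035,0,0,0.1,0],[0.035,0.01,-0.003,0.13,0],[0.035,0.035,-0.01,0.16,-2],[0.035,0.065,-0.015,0.16,-4],[0.035,0.095,-0.022,0.16,-6],[0.035,0.125,-0.03,0.16,-8],[0.035,0.155,-0.036,0.16,-10.6],[0.035,0.182,-0.0416,0.16,-10.6],[0.035,0.182,-0.0416,0.16,-10.6],[0.035,0.182,-0.0416,0.16,-10.6],[0.035,0.182,-0.0416,0.16,-10.6],[0.035,0.182,-0.0416,0.16,-10.6]],
  ],
)

```text
clock: 28.13
position: [0.6262, -0.2105, 0.192]
ee_rot: [2.113, 2.322, 0.02]
force: [-0.1, 0.4, -1.1]
width: 0.478
```

```bash
python3 wl.py w14 .03 .25 | head -2; python3 - <<'E'
from top import *
P,im,d=cloud('w14')
for v in range(150,262,8): print(v,np.round(P[v,312]*1000,1),end=' ')
for v in (215,):
  for u in range(270,360,3): print(u,np.round(P[v,u]*1000),end=' ')
E
```

```text
[ 0.62624174 -0.21047401  0.19198962] [2.11335447 2.32186079 0.01988383] 0.4783600688110326 [-0.08704673  0.3989631  -1.05049241]
jaw 5.383162653597509
150 [ 619.2 -135.9   88.5] 158 [ 619.7 -141.4   90.4] 166 [ 620.2 -146.9   91. ] 174 [ 620.7 -152.5   91.4] 182 [ 621.2 -157.9   93.8] 190 [ 621.7 -163.5   94.9] 198 [ 623.1 -175.4   52.1] 206 [ 623.7 -181.9   54.5] 214 [ 624.3 -188.8   54.3] 222 [ 624.9 -195.2   57.2] 230 [ 625.5 -201.6   59.6] 238 [ 626.1 -208.5   60.3] 246 [ 623.2 -185.   164.5] 254 [ 623.1 -185.1  178.3] 270 [ 583. -204.    0.] 273 [ 586. -204.    0.] 276 [ 589. -204.    0.] 279 [ 597. -189.   69.] 282 [ 600. -189.   69.] 285 [ 601. -192.   56.] 288 [ 604. -191.   55.] 291 [ 606. -191.   54.] 294 [ 609. -191.   55.] 297 [ 612. -191.   56.] 300 [ 614. -190.   56.] 303 [ 617. -190.   56.] 306 [ 619. -190.   56.] 309 [ 622. -189.   57.] 312 [ 624. -189.   56.] 315 [ 627. -189.   57.] 318 [ 630. -189.   55.] 321 [ 632. -189.   56.] 324 [ 635. -189.   55.] 327 [ 637. -188.   56.] 330 [ 640. -188.   55.] 333 [ 642. -188.   55.] 336 [ 645. -188.   55.] 339 [ 647. -187.   56.] 342 [ 650. -187.   56.] 345 [ 652. -186.   62.] 348 [ 653. -184.   69.] 351 [ 666. -197.   -0.] 354 [ 669. -196.    1.] 357 [ 671. -196.    3.]
```

View pics/w14.png

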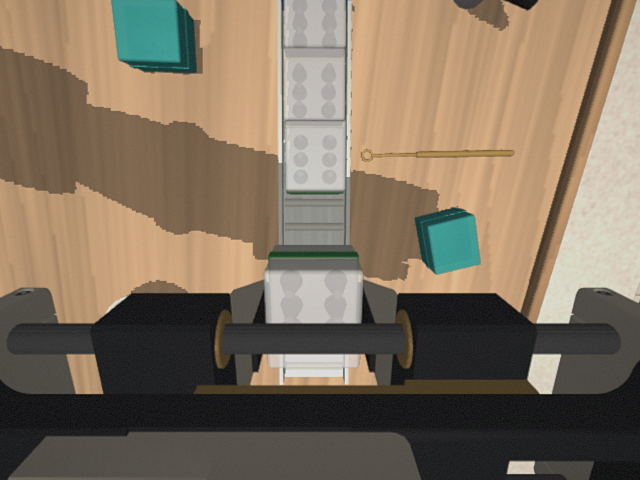

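Request:
step_arm(
  series=[
    [[0.035,0.001,0,-0.02,0],[0.035,0.001,0,-0.04,0],[0.035,0.001,0,-0.06,0],[0.035,0.001,0,-0.072,0],[0.035,0.001,0,-0.082,0],[0.035,0.001,0,-0.089,0],[0.035,0.001,0,-0.094,0],[0.035,0.001,0,-0.097,0],[0.035,0.001,0,-0.097,0],[0.035,0.001,0,-0.097,0]],
  ],
)

```text
clock: 29.02
position: [0.6276, -0.2107, 0.0958]
ee_rot: [2.113, 2.321, 0.021]
force: [0.2, 0.6, 0.1]
width: 0.477
```

Request:
step_arm(
  series=[
    [[0.035,0,0,-0.001,0],[0.035,0,0,-0.001,0],[0.055,0,0,-0.001,0],[0.055,0,0,-0.001,0],[0.055,0,0,-0.001,0],[0.06,0,0,-0.001,0],[0.06,0,0,-0.001,0],[0.06,0,0,0.02,0],[0.06,0,0,0.05,0],[0.08,0,0,0.09,0],[0.08,-0.02,-0.02,0.12,0],[0.08,-0.05,-0.05,0.12,0],[0.08,-0.08,-0.08,0.12,0],[0.08,-0.12,-0.12,0.12,0],[0.08,-0.15,-0.15,0.12,0],[0.08,-0.18,-0.18,0.12,0],[0.08,-0.2,-0.2,0.12,0],[0.08,-0.2,-0.2,0.12,0],[0.08,-0.2,-0.2,0.12,0]],
  ],
)

```text
clock: 30.6
position: [0.4243, -0.414, 0.2158]
ee_rot: [2.121, 2.314, 0.018]
force: [-0.2, 0.0, 0.1]
width: 0.874
```

```bash
python3 - <<'E'
from top import *
snap('top','t15');snap('scene','s15')
P,im,d=cloud('t15')
for n,b in dict(pock=(225,300,215,300,.05,.075),knob=(195,270,170,260,.05,.09),ret=(140,185,300,350,.035,.06)).items():print(n,rect(P,box(P,*b)))
c=[ 0.01288772,-0.2111373,0.00794202]
h=(P[...,2]-(P[...,0]*c[0]+P[...,1]*c[1]+c[2]))*np.cos(.21)
m2=np.zeros(d.shape,bool); m2[180:245,325:495]=1
print('row',rect(P,m2&(h>.034)&(h<.05)))
big=cv2.resize(im[180:310,180:500],None,fx=2.5,fy=2.5,interpolation=cv2.INTER_CUBIC); cv2.imwrite('pics/crop15.png',big[:,:,::-1])
E
```

```text
pock (array([525.7, 164.4]), array([50. , 44.8]), np.float32(14.2), 540, 64.2)
knob (array([594.4, 181. ]), array([132.9,  43.3]), np.float32(13.9), 275, 64.9)
ret (array([405.4, 347.4]), array([51.6, 44. ]), np.float32(84.6), 226, 45.1)
row (array([ 619.1, -116.3]), array([ 45.8, 198.4]), np.float32(94.7), 2191, 85.4)
```

View pics/crop15.png

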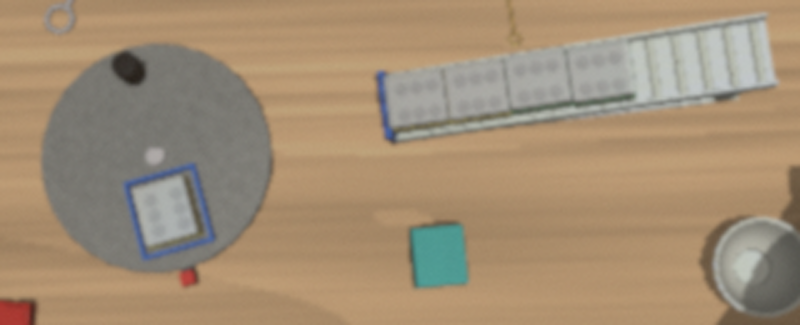

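View pics/s15.png

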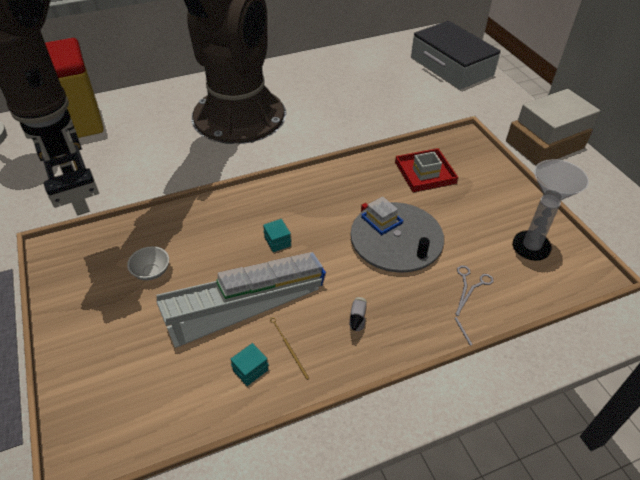

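```bash
python3 - <<'E'
from top import *
for f,b,t in (('t3',(195,216,240,262,.06,.09),0),('t15',(215,245,192,225,.06,.09),1)):
    P,im,d=cloud(f); r=rect(P,box(P,*b)); a=rect(P,box(P,236,246,237,247,.024,.05)); v=r[0]-a[0]; print(r,a[0],np.degrees(np.arctan2(v[1],v[0])),np.hypot(*v))
    bl=(im[...,2].astype(int)-im[...,0]>35); bl[:,:230]=0;bl[:,300:]=0;bl[:210]=0;bl[300:]=0
    print(rect(P,bl))
arm.sign_off()
print(observe()['clock'])
E
```

```text
(array([556.9, 250.3]), array([20.6, 18.9]), np.float32(88.1), 88, 67.4) [577.3 181.5] 106.5157025889531 71.76071348586217
(array([529.5,  99. ]), array([211.1,  80.8]), np.float32(29.3), 227, 31.1)
(array([648.4, 195.8]), array([20.1, 20.5]), np.float32(154.5), 92, 67.1) [576.4 180.1] 12.301110049031012 73.69185843768632
(array([516.6, 105.8]), array([204.9,  85.1]), np.float32(80.3), 221, 31.6)
the job is handed in; nothing more can be done
the job is handed in; nothing more can be done
```

The job is done and handed in after about 31 s of the 192 s allowed; the sign-off gave no verdict.

**What I did:**
1. The empty tub went into the red returns tray.
2. The oldest tub went into the pocket.
3. I turned the turntable clockwise by its knob until it pressed against its stop (about 8 N of resistance).
4. The two new green-banded tubs went into the lane behind the two yellow ones. Only two new tubs were there, and the lane row did not need correcting.

**What the last checks showed:**
- **Empty tub:** about 2–3 mm from the tray centre and level with its floor.
- **Oldest tub:** standing level, about 3 mm from the pocket centre.
- **Turntable:** turned about 90° by the pocket's axis (104.1° to 14.2°). A rough reading from the knob gave about 94°, more than the stop allows; I put that down to error in locating the small axle in the picture.
- **Lane:** four tubs touching in one 198 mm row, yellow, yellow, green, green, with the front one at the stop.
- **Bystanders:** bowl, otoscope head, forceps and ear loop looked unmoved in the last pictures, though I did not measure them.
- **Discarded check:** an attempt to locate the pocket by its blue colour in the top view also picked up other blue and gave no usable value.

The hand was clear of everything at the end.

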